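# Index the amber drilling jig to its next hole

### The arm

A 7-joint arm with a two-finger parallel gripper is mounted at the origin on a cart in front of the work surface, level with it; the furniture and walls round the work are solid. World frame = base frame: x ahead of the robot, y to its left, z up, the work surface at z = 0. Lengths are in m, angles in degrees, forces in N, time in s.
With the tool pointing down it reaches from about 0.35 to 0.775 m from the base axis. Payload 3.1 kg.
Tool frame: the origin (TCP) lies on the centre line of the jaws, within the pads' length; the fingertips stand 17 mm ahead of it and the grasp point (between the pads) lies 2 mm behind it (robot.tip_reach is the distance from the TCP to the fingertips, in m); z points along the fingers, y is the line along which they close (so a half turn about z gives the same grasp; the last joint's range is limited). The gripper opens to 85 mm and grips with 20 to 120 N. Pads are 22 mm wide; open, the fingers measure 114 mm over their backs; the gripper's body (76 mm by 85 mm) begins 54 mm behind the grasp point. The pads swing forward as they close: fully open they stand 13 mm farther back than shut.
Start: joints at [69.345, 17.813, 0.802, 86.603, -0.252, 75.585, -1.558], TCP at [0.172, -0.522, 0.248] pointing down, gripper open.
Joint ranges: [-154.91, 154.91], [-16.99, 109.72], [-72.82, 74.43], [7.12, 147.25], [-82.49, 262.49], [11.32, 116.49], [-174.64, 174.64]. Speed limits (degrees/s): [159.86, 159.86, 180, 180, 180, 180, 180].

### API

Orientations are given as [roll, pitch, yaw] about the fixed x, y, z axes, in that order (R = Rz(yaw) Ry(pitch) Rx(roll)).
In Python, from station import robot, fingers, vision, workorder, recognise gives the robot as it stands. Calls block until the motion is done:
- robot.move_to(position, orientation): joint-space move of the TCP to a pose.
- robot.line_to(position, orientation=None, velocity=0.15, f_stop=None): straight line of the TCP; orientation=None keeps the orientation; velocity is the mean speed in m/s. With f_stop (N) it stops when the force on the tool has changed by that much, and returns True; else False.
- robot.move_j(angles): joint-space move.
- fingers.gripper_to(opening, force=None): opening from 0.0 (shut) to 1.0 (fully open); force is the grip in N (None keeps the last); returns when the fingers have stopped.
- robot.pause(seconds).
- robot.inverse_kinematics(position, orientation): joint angles nearest the present ones, or None.
- vision.grab_frame(name): name is "scene" or "top" or "wrist"; returns the picture (400x640x3 uint8, red, green, blue); there is no depth.
- vision.calibration(name): a dict with "mtx" (3x3 intrinsics, pixels), "extrinsics" (4x4, takes a point from world to camera coordinates); the wrist camera has in their place "T_tool_cam" (4x4, takes a point from camera to tool coordinates, whose origin is the TCP and whose axes are the flange's). Camera axes: x right, y up, looking along -z (the intrinsics and any distortion apply to the point x, -y, -z); pixel columns grow to the right and rows downward; lengths in m; the calibration is good to about 2 mm. The wrist camera is an equidistant fisheye: a pixel r from the principal point sees the ray r / f radians off the axis. A picture is of the moment at which its call begins: read the wrist's pose just before it. calibration takes no time and is no camera call.
A pose or a line that the arm cannot do raises robot.PlanningError and nothing moves.
- workorder.close_job(): hands the job in; it is judged then, once.
Trained networks look in the newest picture that a camera, given by its name, has taken for a name from the list of things; names that differ only in an ending like _2 or _b are one class to them, and where a whole thing is asked for, a point or a joint stands for the part that bears it (a point fixed in the world has none). Each returns a list of dicts, best first, with "p" (0 to 1); they miss things now and then, are a little off and sometimes report something else, mostly with a low value. They report only what shows in the picture. A call takes as long as a camera call. They do not tell look-alikes from the thing itself.
- recognise(label, camera): "rect" ([centre column, centre row, width, height] in pixels, round what is visible of it).
Readings, each from a call of its own:
- robot.current_time_s(): time.
- robot.current_joint_positions(): joint angles.
- robot.current_dq(): joint speeds.
- robot.current_joint_torque(): joint torques, N m.
- robot.current_tool_pos(): TCP position.
- robot.current_eef_rot(): TCP orientation.
- robot.current_contact_force(): force on the tool from outside, world axes, zero at the start.
- robot.current_torque(): the same for the moment, N m.
- robot.current_finger_gap(): opening from 0.0 (shut) to 1.0 (fully open).
- robot.current_gripper_force(): force on a finger pad.
Only numpy, scipy, OpenCV 4.12 (cv2) and the standard library are available. Lean on these libraries where they do the work, as an engineer would, in place of code of your own. Each camera call takes 0.05 s, during which the arm holds its last target. There are 200 camera calls.

### The job

Move the amber drilling jig on by one station: with the fingertips press the red plunger down, keep it pressed while you start turning the table anticlockwise (seen from above, as the yellow arrow shows), and bring it to the very next hole, where the plunger must spring fully up again. Do not turn the table backwards or on past that hole. Leave the amber blanks lying in their nests and the torch, needle file and steel cone where they are.

Things in the scene. Friction and masses are not known exactly. Their poses are not given: they have to be found in the camera images.
- jig: Fixed round blue-grey base, 280 mm across, with a steel index plate on top (26 mm high). Origin on the pivot axis at table height; z up; +x points to the drill bush bracket (away from the robot within 0.55 rad), which is 110 mm high and stands on +x, 60 to 175 mm from the axis. A circular slot of radius 120 mm in the plate widens to six 14 mm holes, 60 degrees apart.
- index_table (a joint): Angle of the aluminium table (disc of 208 mm, top 38 mm high, with six nests and an arm for the plunger), rad: about 0 at the start in the first hole, grows anticlockwise seen from above, 1.047 in the next hole. Friction 0.1 N m; it stays where it is left. Locked while the plunger is up in a hole, with a play of 0.0125 rad either way.
- plunger (a joint): How far the plunger is pressed down, m: 0 fully up (seated), 0.010 fully down; spring 4 N at 0, 8 N at 0.010. The table comes free when it is pressed more than 0.0055. Let go between holes it rests at about 0.0055 under the plate while the table still turns, and springs up to 0 on meeting a hole (within 1.5 mm, 0.0125 rad).
- plunger_top (a point): Centre of the top face of the plunger's red knob, 31 mm in diameter and 12 mm high, top 72 mm above the table when up; it stands on the arm, 120 mm from the pivot, above the slot, and goes round with the table. Below the knob: a steel stem of 10 mm and a sleeve 23 mm in diameter, 38 to 48 mm high.
- pivot (a point): Point on the table's axis of rotation, at the height of the disc's top, 38 mm.
- next_hole (a point): Centre of the next hole, in the plate's top face (26 mm high), 60 degrees anticlockwise of the first about the pivot; fixed. The plunger must end above it.
- bush (a point): Lower end of the brass drill bush, 76 mm from the axis on the jig's +x side, 74 mm above the table; fixed.
- blank1: Loose amber blank, 31x49x16 mm, lying in nest 1; origin at the centre of its underside. Under the bush at the start.
- blank2: Loose amber blank, 29x48x13 mm, lying in nest 2; origin at the centre of its underside. 60 degrees anticlockwise of blank 1.
- blank3: Loose amber blank, 33x51x16 mm, lying in nest 3; origin at the centre of its underside. 120 degrees on.
- blank4: Loose amber blank, 24x46x12 mm, lying in nest 4; origin at the centre of its underside. 180 degrees on.
- blank5: Loose amber blank, 27x40x30 mm, lying in nest 5; origin at the centre of its underside. 240 degrees on.
- blank6: Loose amber blank, 24x41x10 mm, lying in nest 6; origin at the centre of its underside. 300 degrees on (60 degrees clockwise of blank 1): it comes under the bush when the table is indexed by one hole.
- nest1 (a point): Centre of the floor of nest 1, 76 mm from the axis, turning with the table: a black rubber tray 44x62 mm outside, 2.5 mm walls, 8 mm high, floor 2.5 mm above the disc.
- nest2 (a point): Centre of the floor of nest 2, 76 mm from the axis, turning with the table: a black rubber tray 44x62 mm outside, 2.5 mm walls, 8 mm high, floor 2.5 mm above the disc.
- nest3 (a point): Centre of the floor of nest 3, 76 mm from the axis, turning with the table: a black rubber tray 44x62 mm outside, 2.5 mm walls, 8 mm high, floor 2.5 mm above the disc.
- nest4 (a point): Centre of the floor of nest 4, 76 mm from the axis, turning with the table: a black rubber tray 44x62 mm outside, 2.5 mm walls, 8 mm high, floor 2.5 mm above the disc.
- nest5 (a point): Centre of the floor of nest 5, 76 mm from the axis, turning with the table: a black rubber tray 44x62 mm outside, 2.5 mm walls, 8 mm high, floor 2.5 mm above the disc.
- nest6 (a point): Centre of the floor of nest 6, 76 mm from the axis, turning with the table: a black rubber tray 44x62 mm outside, 2.5 mm walls, 8 mm high, floor 2.5 mm above the disc.
- torch: Grey pocket torch standing on its tail beside the jig (left of it), 33 mm in diameter, 106 mm high; loose; origin at the centre of its foot. To be left alone.
- needle_file: Needle file with a wooden handle lying left of the jig, 12x153x12 mm; loose; origin at its centre, underside. To be left alone.
- steel_cone: Turned steel cone cap standing right of the jig, 49 mm in diameter, 76 mm high; loose; origin at the centre of its foot. To be left alone.
Things that resemble listed ones, but are neither listed nor needed, are in the scene too. What is shaped like the blank1 but blue, green or pink is not meant.

How it is judged (in metres and radians):
On the way, in this order (a step that is already met when the one before it is completed fails the run):
1. the plunger is pressed in by the fingertips while the table still stands at its first hole (value of joint plunger above 0.0055 m and value of joint index_table below 0.06 rad and contact force between the fingers and plunger above 1 N), for 0.05 s.
2. the table is turned out of the first hole, with the collar withdrawn below the plate (value of joint plunger above 0.0045 m and value of joint index_table above 0.15 rad), for 0.1 s.
3. the plunger has sprung up in the next hole (value of joint plunger below 0.0015 m and value of joint index_table between 1.0172 and 1.0772 rad), for 0.2 s.
At the end, for the whole second after the job is handed in: The table stands at the next hole, 60 degrees anticlockwise of where it began (within 0.03 rad), at rest, with the plunger fully up (within 1.5 mm), every amber blank within 20 mm of its nest's centre, and torch, file and cone within 20 mm of where they stood (all of step 3 and velocity of joint index_table between -0.02 and 0.02 rad/s and distance between blank1 and nest1 below 0.02 m and distance between blank2 and nest2 below 0.02 m and distance between blank3 and nest3 below 0.02 m and distance between blank4 and nest4 below 0.02 m and distance between blank5 and nest5 below 0.02 m and distance between blank6 and nest6 below 0.02 m and distance of each of torch, needle_file, steel_cone from where it was at the start of the episode below 0.02 m); the robot touches nothing.
It fails at once if the table is turned the wrong way (more than 0.2 rad clockwise) (value of joint index_table below -0.2 rad).
It fails at once if the table is carried past the next hole, by more than 0.5 rad (value of joint index_table above 1.547 rad).
It fails at once if an amber blank is lifted or knocked out of its nest (more than 20 mm from its centre) (distance between blank1 and nest1 above 0.02 m or distance between blank2 and nest2 above 0.02 m or distance between blank3 and nest3 above 0.02 m or distance between blank4 and nest4 above 0.02 m or distance between blank5 and nest5 above 0.02 m or distance between blank6 and nest6 above 0.02 m).
It fails at once if the torch, needle file or steel cone is moved by more than 20 mm (distance of any of torch, needle_file, steel_cone from where it was at the start of the episode above 0.02 m).
It also fails if it takes over 42 s, if anything falls off the work surface, if the arm or the gripper's body presses on something with over 40 N, if the wrist force passes 120 N, or if a joint passes its speed limit or range.

## Working session

There is one attempt and no reset: what is moved stays moved. The work goes in short steps, each a Python script; the robot and the scene stay as the last script left them, time stands still between calls to the robot, and variables do not carry over. Pictures are saved under pics/ and viewed, at most 10 in all, crops included, and the job is handed in when it is done.

```bash
mkdir -p pics
cat > h.py <<'E'
import numpy as np, cv2
from station import robot, fingers, vision, workorder, recognise
def proj(cam,P):
    c=vision.calibration(cam); M=np.array(c["extrinsics"]); K=np.array(c["mtx"])
    p=M[:3,:3]@np.array(P,float)+M[:3,3]; q=K@np.array([p[0],-p[1],-p[2]]); return q[:2]/q[2]
def at_z(cam,uv,z):
    c=vision.calibration(cam); M=np.array(c["extrinsics"]); K=np.array(c["mtx"])
    d=np.linalg.inv(K)@np.array([uv[0],uv[1],1]); d=M[:3,:3].T@np.array([d[0],-d[1],-d[2]])
    o=-M[:3,:3].T@M[:3,3]; return o+d*(z-o[2])/d[2]
def save(cam,name):
    im=vision.grab_frame(cam); cv2.imwrite(f"pics/{name}.png",im[:,:,::-1]); return im
E
python3 - <<'E'
from h import *
a=save("top","top0"); b=save("scene","scene0")
print(vision.calibration("top"))
for l,zs in dict(plunger_top=.066,jig=0.013,index_table=.038,torch=.05,steel_cone=.03,needle_file=.006,blank1=.05).items():
  for c in("top","scene"):
    for r in recognise(l,c)[:8]: print(l,c,round(r["p"],2),np.round(r["rect"]),np.round(at_z(c,r["rect"][:2],zs),3))
print(robot.current_time_s())
E
```

```text
{'mtx': array([[421.96590971,   0.        , 326.0190752 ],
       [  0.        , 421.96590971, 199.83616581],
       [  0.        ,   0.        ,   1.        ]]), 'extrinsics': array([[ 0.00904545, -0.99989621,  0.01121409, -0.00697057],
       [ 0.98381155,  0.01090606,  0.17887397, -0.58781424],
       [-0.17897771,  0.00941455,  0.98380808, -1.03817093],
       [ 0.        ,  0.        ,  0.        ,  1.        ]])}
plunger_top top 0.24 [323. 206. 118. 130.] [0.57  0.007 0.066]
plunger_top scene 0.74 [304. 257.  17.  18.] [0.489 0.103 0.066]
jig top 0.98 [324. 204. 118. 125.] [0.583 0.005 0.013]
jig top 0.52 [319. 210.  84.  79.] [0.567 0.017 0.013]
jig scene 0.88 [320. 225. 136. 147.] [0.578 0.006 0.013]
jig scene 0.45 [331. 248.  25.  10.] [0.511 0.022 0.013]
jig scene 0.25 [304. 257.  12.  19.] [0.522 0.082 0.013]
index_table top 0.8 [322. 210.  82.  80.] [0.564 0.009 0.038]
index_table scene 0.94 [322. 232.  94.  85.] [0.541 0.025 0.038]
torch top 0.49 [263. 153.  14.  22.] [0.712 0.167 0.05 ]
torch scene 0.91 [228. 209.  19.  40.] [0.702 0.17  0.05 ]
steel_cone top 0.67 [296.
[... 626 characters left out ...]
.  16.] [ 0.578 -0.065  0.05 ]
blank1 top 0.44 [413. 186.  19.  14.] [ 0.626 -0.229  0.05 ]
blank1 top 0.43 [324. 204. 114. 133.] [0.577 0.005 0.05 ]
blank1 top 0.4 [333. 181.  16.   5.] [ 0.638 -0.019  0.05 ]
blank1 scene 0.68 [389. 173.   8.  13.] [ 0.601 -0.209  0.05 ]
blank1 scene 0.55 [296. 235.  18.  12.] [0.556 0.082 0.05 ]
blank1 scene 0.55 [320. 224. 141. 145.] [0.554 0.022 0.05 ]
blank1 scene 0.51 [203. 246.  20.  15.] [0.634 0.258 0.05 ]
blank1 scene 0.5 [291. 216.  15.  20.] [0.607 0.063 0.05 ]
blank1 scene 0.49 [330. 248.  20.   7.] [0.489 0.041 0.05 ]
blank1 scene 0.44 [362. 153.   7.  12.] [ 0.695 -0.197  0.05 ]
blank1 scene 0.4 [343. 204.  12.  12.] [ 0.575 -0.053  0.05 ]
0.8
```

View pics/top0.png

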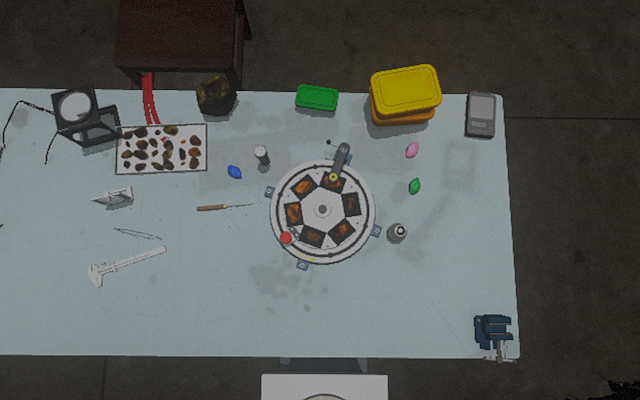

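View pics/scene0.png

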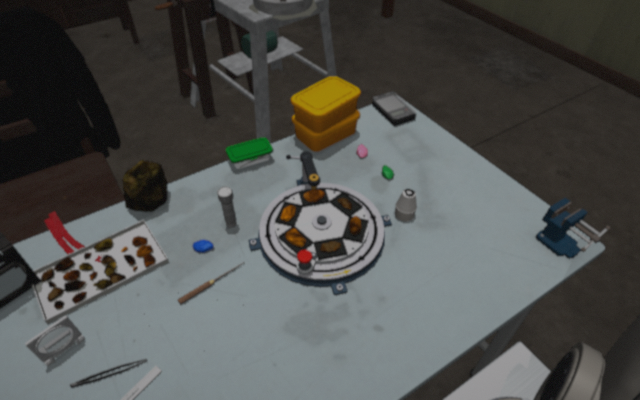

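The top view shows the jig hub at about (322,210), the red plunger at (287,238), the bush at (334,177), the torch at (262,155), the file at (225,207) and the cone at (397,232). The scene view shows the knob at (304,257), which agrees. Next I refine the knob and pivot and check reach along the arc.

```bash
cat > m.py <<'E'
from h import *
from scipy.optimize import least_squares
obs=[]
for c,n,roi in(("top","top0",(270,380,150,270)),("scene","scene0",(250,390,170,285))):
    im=cv2.imread(f"pics/{n}.png").astype(int); b,g,r=im[...,0],im[...,1],im[...,2]
    m=((r>110)&(g<90)&(b<90)&(r-g>70)&(r-b>60)).astype(np.uint8); k=np.zeros_like(m); k[roi[2]:roi[3],roi[0]:roi[1]]=1; m*=k
    N,L,S,C=cv2.connectedComponentsWithStats(m); i=1+np.argmax(S[1:,4]); uv=C[i]
    print(c,"red",uv,S[i],at_z(c,uv,.067)); obs.append((c,uv))
f=least_squares(lambda p:np.concatenate([proj(c,[p[0],p[1],p[2]])-u for c,u in obs]),[.49,.1,.067]); print("tri",f.x,f.fun)
out=[]
for c,n,x0,y0,w in(("top","top0",260,140,130),("scene","scene0",245,165,150)):
    im=cv2.imread(f"pics/{n}.png"); s=3 if w==130 else 2.6
    cr=cv2.resize(im[y0:y0+w,x0:x0+w],(390,390),interpolation=cv2.INTER_CUBIC); s=390/w
    P=np.array([.564,.009])
    for R,z,col in((.140,.0,(255,255,0)),(.104,.038,(0,255,0)),(.12,.026,(255,0,255))):
        pts=[(proj(c,[P[0]+R*np.cos(t),P[1]+R*np.sin(t),z])-[x0,y0]+.5)*s for t in np.linspace(0,6.283,80)]
        cv2.polylines(cr,[np.int32(pts)],True,col,1)
    out.append(cr)
cv2.imwrite("pics/ov.png",np.hstack(out))
print(robot.current_eef_rot(),robot.tip_reach)
E
python3 m.py
```

```text
top red [285.11764706 237.11764706] [280 232  11  11 102] [0.4890967  0.10084974 0.067     ]
scene red [304.12142857 255.62857143] [297 250  15  12 140] [0.49040402 0.10145268 0.067     ]
tri [0.48955264 0.10139355 0.06777018] [-0.23807446 -0.21217388  0.24710923  0.04661702]
[1.79993950e+02 2.51522986e-03 1.82687299e+01] 0.017
```

View pics/ov.png

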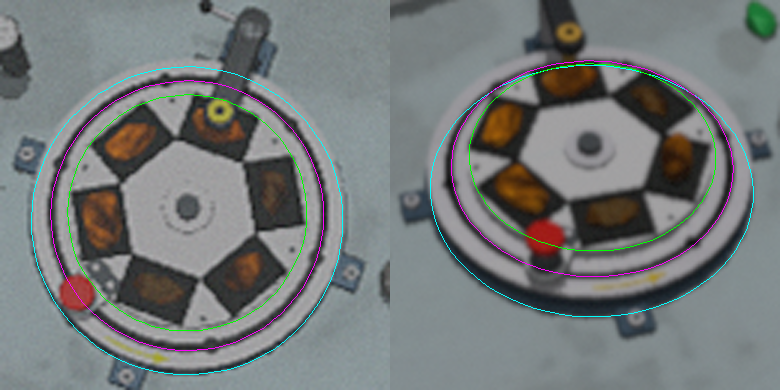

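The overlay fits: the base, disc and slot circles sit on their edges, so the pivot is near (0.564, 0.009). The knob is at (0.4895, 0.101), 119 mm from the pivot. I'll check IK along the arc, then hover over the knob.

```bash
cat >> h.py <<'E'
PIV=np.array([.564,.009]); R=.1195; PHI0=np.degrees(np.arctan2(.1014-.009,.4896-.564))
def pose(deg,z,piv=PIV,r=R):
    a=np.radians(PHI0+deg); return [piv[0]+r*np.cos(a),piv[1]+r*np.sin(a),z],[180,0,PHI0+deg-180]
E
python3 - <<'E'
from h import *
for d in(0,20,40,65):
  for z in(.2,.055): print(d,z,np.round(robot.inverse_kinematics(*pose(d,z)),0))
robot.move_to(*pose(0,.2)); fingers.gripper_to(.6,25)
print(robot.current_tool_pos(),robot.current_eef_rot(),robot.current_time_s())
save("wrist","w1"); save("top","top1")
cv2.imwrite("pics/c1.png",np.hstack([cv2.imread("pics/w1.png"),cv2.resize(cv2.imread("pics/top1.png")[140:270,260:340],(246,400))])[:, -800:])
for r in recognise("plunger_top","wrist")[:2]: print(r)
c=vision.calibration("wrist"); print(c)
E
```

```text
0 0.2 [  22.   19.  -45.   98.   15.   69. -168.]
0 0.055 [  13.   28.  -35.  108.   20.   51. -173.]
20 0.2 [  27.   15.  -45.  102.   11.   68. -143.]
20 0.055 [  17.   24.  -34.  112.   18.   48. -148.]
40 0.2 [  31.   12.  -43.  105.    9.   67. -116.]
40 0.055 [  25.   23.  -38.  115.   19.   48. -125.]
65 0.2 [ 32.  11. -36. 105.   7.  67. -83.]
65 0.055 [ 27.  22. -32. 115.  16.  47. -91.]
[0.48908249 0.10195645 0.20000881] [ 1.79998922e+02 -7.62609484e-04 -5.11730529e+01] 3.725
{'rect': [322.2, 194.2, 36.4, 32.5], 'p': 0.94}
{'mtx': array([[309.70691629,   0.        , 320.51554339],
       [  0.        , 309.70691629, 197.32622071],
       [  0.        ,   0.        ,   1.        ]]), 'T_tool_cam': array([[ 6.93169364e-04,  9.64231295e-01,  2.65061368e-01,
         6.73424083e-02],
       [ 9.99998827e-01, -3.06391267e-04, -1.50054497e-03,
        -7.60936180e-04],
       [-1.36565994e-03,  2.65062097e-01, -9.64230377e-01,
        -1.25775789e-01],
       [ 0.00000000e+00,  0.00000000e+00,  0.00000000e+00,
         1.00000000e+00]])}
```

View pics/c1.png

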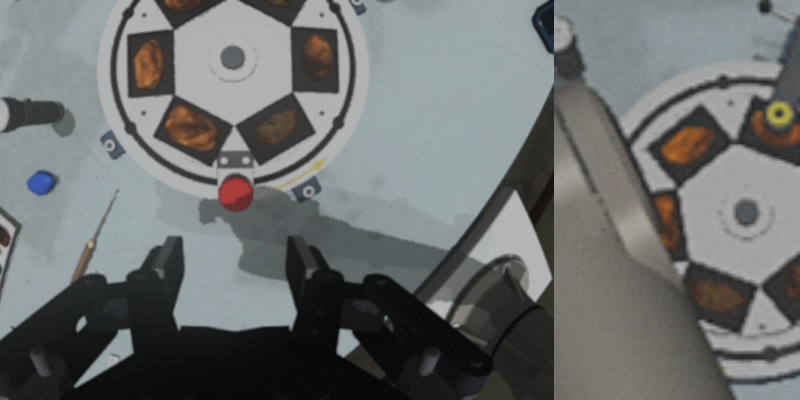

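The wrist view shows the knob at about (322,194) between the fingers. Nothing else is in the way. I'll convert that to a position, then descend, grip and press.

```bash
cat >> h.py <<'E'
from scipy.spatial.transform import Rotation as Ro
def wrist_at_z(uv,z,pos,rot):
    c=vision.calibration("wrist"); K=np.array(c["mtx"]); T=np.array(c["T_tool_cam"])
    d=np.array([(uv[0]-K[0,2]),(uv[1]-K[1,2])])/K[0,0]; r=np.hypot(*d); s=np.sin(r)/r if r else 1
    v=np.array([d[0]*s,-d[1]*s,-np.cos(r)]); Rw=Ro.from_euler("xyz",rot,degrees=True).as_matrix()
    v=Rw@T[:3,:3]@v; o=np.array(pos)+Rw@T[:3,3]; return o+v*(z-o[2])/v[2]
E
python3 - <<'E'
from h import *
p,r=robot.current_tool_pos(),robot.current_eef_rot()
k=wrist_at_z([322.2,194.2],.068,p,r); print("wrist knob",k)
im=cv2.imread("pics/w1.png").astype(int); m=(im[...,2]>110)&(im[...,1]<90)&(im[...,0]<90)
uv=np.argwhere(m[150:230,280:360]).mean(0)[::-1]+[280,150]; k=wrist_at_z(uv,.068,p,r); print(uv,k)
print("hub",wrist_at_z([320,57],.05,p,r))
if np.hypot(*(k[:2]-[.4896,.1014]))>.006: raise SystemExit("disagree")
q,o=pose(0,.12); o[2]+=5; q[:2]=list((k[:2]+[.4896,.1014])/2)
print("target",q); robot.line_to(q,o); 
print("j",robot.current_joint_positions()[-1])
q[2]=.069; print("hit",robot.line_to(q,velocity=.06,f_stop=8),robot.current_tool_pos(),robot.current_contact_force())
fingers.gripper_to(.1,25); print(robot.current_finger_gap(),robot.current_gripper_force(),robot.current_contact_force(),robot.current_time_s())
save("wrist","w2")
E
```

```text
wrist knob [0.48774506 0.10194175 0.068     ]
[319.30015552 190.45878694] [0.49177065 0.10092111 0.068     ]
hub [0.56429919 0.00999688 0.05      ]
target [np.float64(0.4906853271429024), np.float64(0.10116055547475505), 0.12]
j -167.23728057110776
hit False [0.49103882 0.10137067 0.06932368] [0.20830603 0.38015525 0.3036635 ]
0.34938480200472494 24.521049857139587 [-0.97632581 -1.05099868  3.99064905] 5.8667
```

View pics/w2.png

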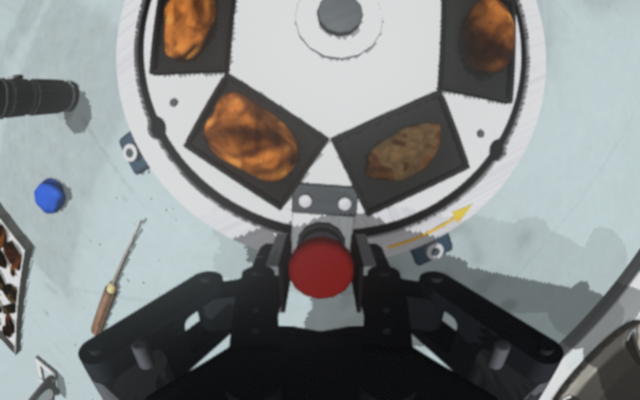

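The wrist view shows the knob at (320,268), held between the pads. The gap of 29.7 mm matches the knob. Now I press and start turning.

Run:
```python
from h import *
q=list(robot.current_tool_pos()); z0=q[2]; q[2]=z0-.0095
print("hit",robot.line_to(q,velocity=.03,f_stop=14)); robot.pause(.3)
p=robot.current_tool_pos(); print(p-np.array([0,0,z0]),robot.current_contact_force(),robot.current_finger_gap())
zp=p[2]
if zp>z0-.0075: raise SystemExit("not pressed")
for d in(2,5,8,11,15,19):
    q,o=pose(d,zp); o[2]+=5*(1-d/20)
    h=robot.line_to(q,o,velocity=.05,f_stop=15)
    print(d,h,np.round(robot.current_tool_pos(),4),np.round(robot.current_contact_force(),1),round(robot.current_finger_gap(),3))
    if h: break
print(robot.current_time_s())
save("wrist","w3")
```

```text
hit False
[ 0.49133044  0.10146325 -0.00870454] [-2.57755799 -0.44986939  6.86861467] 0.34634866126042246
2 False [0.4882 0.0989 0.0621] [ 0.3 -1.6  6.9] 0.351
5 False [0.4842 0.0953 0.0624] [ 2.8 -1.   6.4] 0.348
8 False [0.4803 0.0914 0.0626] [ 2.4 -0.4  6.2] 0.348
11 False [0.4757 0.0868 0.0624] [1.4 0.6 7.2] 0.344
15 False [0.4711 0.081  0.0626] [2.2 1.1 5.1] 0.35
19 False [0.4659 0.074  0.0624] [1.4 0.4 6.3] 0.357
8.3833
```

View pics/w3.png

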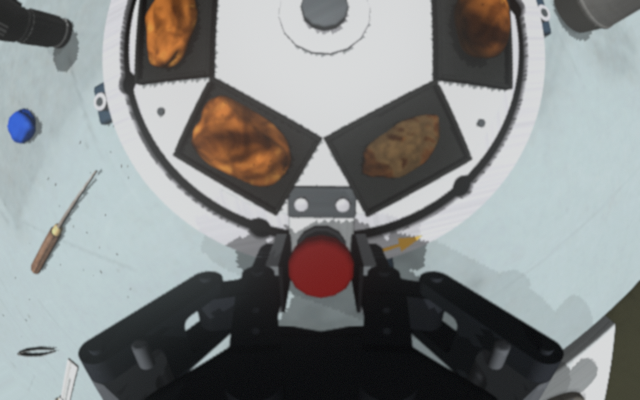

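The table has turned about 19° with the knob still gripped at (322,265), and the first hole shows at (262,228). I'll carry it to about 46°, loosen the grip, then nudge slowly with the trailing finger until the plunger snaps in.

Run:
```python
from h import *
for d in(25,32,39,46):
    h=robot.line_to(*pose(d,.0615),velocity=.06,f_stop=15)
    print(d,h,np.round(robot.current_tool_pos(),4),np.round(robot.current_contact_force(),1),round(robot.current_finger_gap(),3))
    if h: raise SystemExit
fingers.gripper_to(.5); robot.line_to(pose(46,.066)[0],velocity=.03); print(np.round(robot.current_contact_force(),1),robot.current_finger_gap())
for d in np.arange(48,66.1,1.5):
    h=robot.line_to(*pose(d,.066),velocity=.02,f_stop=5)
    f=robot.current_contact_force(); a=np.radians(PHI0+d)
    print(d,h,np.round(robot.current_tool_pos(),4),"tang",round(-f[0]*np.sin(a)+f[1]*np.cos(a),1),np.round(f,1))
    if h: break
print(robot.current_time_s()); save("wrist","w4")
```

```text
25 False [0.4598 0.0634 0.0631] [0.7 1.5 6. ] 0.349
32 False [0.4541 0.0501 0.0631] [1.7 1.2 5.7] 0.349
39 False [0.4501 0.0361 0.063 ] [1.5 2.1 5.8] 0.349
46 False [0.4473 0.0205 0.0627] [ 1.2 -0.1  6.3] 0.349
[ 0.4  0.  -0.4] 0.5027985819294363
48.0 False [0.4446 0.0154 0.0659] tang -1.0 [0.4 1.  0.5]
49.5 False [0.4446 0.0127 0.066 ] tang -0.9 [-0.1  0.9  0.4]
51.0 False [0.4445 0.0094 0.066 ] tang -1.6 [-0.6  1.6 -0.2]
52.5 False [0.4445 0.006  0.066 ] tang -0.9 [-0.2  0.9  0.1]
54.0 False [0.4446 0.0028 0.066 ] tang -0.5 [-0.4  0.5  1.2]
55.5 False [ 4.449e-01 -3.000e-04  6.600e-02] tang -1.0 [-0.5  0.9  0.8]
57.0 False [ 0.4451 -0.0035  0.066 ] tang -0.6 [-0.8  0.5  1. ]
58.5 False [ 0.4455 -0.0065  0.066 ] tang -0.9 [-0.4  0.8 -0.4]
60.0 False [ 0.4457 -0.0099  0.0659] tang -0.2 [ 0.1  0.2 -0.1]
61.5 False [ 0.4463 -0.0129  0.0659] tang -0.4 [-0.1  0.4 -0.3]
63.0 False [ 0.447  -0.0158  0.066 ] tang -0.1 [0.3 0.1 2. ]
64.5 False [ 0.4478 -0.0186  0.066 ] tang -1.1 [-0.3  1.1  1. ]
66.0 True [ 0.4479 -0.0186  0.0657] tang -1.1 [0.1 1.1 0.4]
14.5083
```

View pics/w4.png

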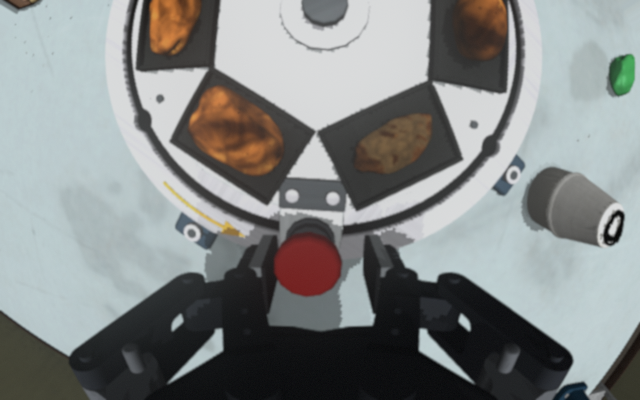

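The knob is at (307,263) against the trailing (left) finger, and holes show at about (142,120) and (490,146). I'll measure whether the plunger sits midway between those holes, comparing against w2, where it was seated.

```bash
cat > a.py <<'E'
from h import *
def ang(img,holes,pos,rot,z):
    im=cv2.imread(img).astype(int); m=(im[...,2]>110)&(im[...,1]<90)&(im[...,0]<90); m[:, :250]=0; m[:,380:]=0; m[:200]=0
    uv=np.argwhere(m).mean(0)[::-1]; n=m.sum()
    # extents of knob
    c=np.where(m.sum(0)>3)[0]
    k=wrist_at_z(uv,z,pos,rot); H=[wrist_at_z(h,.026,pos,rot) for h in holes]
    f=lambda p:np.degrees(np.arctan2(p[1]-PIV[1],p[0]-PIV[0]))
    print(img,"knob",uv,n,c.max()-c.min()+1,k,f(k)%360,"holes",[round(f(h)%360,2) for h in H],[round(float(np.hypot(*(h[:2]-PIV))),4) for h in H])
E
python3 - <<'E'
from a import *
ang("pics/w2.png",[(155,128),(497,150)],[.49104,.10137,.0693],[180,0,PHI0-175],.070)
print(robot.current_tool_pos(),robot.current_eef_rot(),robot.current_contact_force())
ang("pics/w4.png",[(142,120),(490,146)],robot.current_tool_pos(),robot.current_eef_rot(),.070)
ang("pics/w4.png",[(142,120),(490,146)],robot.current_tool_pos(),robot.current_eef_rot(),.0645)
for i in range(3): print(np.round(robot.current_contact_force(),1)); robot.pause(.05)
E
```

```text
pics/w2.png knob [320.23725982 271.60568087] 2394 58 [0.48970141 0.10284597 0.07      ] 128.36893364026557 holes [np.float64(69.55), np.float64(189.68)] [0.1223, 0.1172]
[ 0.44777644 -0.01861483  0.06564777] [-1.79776203e+02 -3.02864009e-02  1.46324587e+01] [-0.05703234  1.17269764  0.53160689]
pics/w4.png knob [306.53971963 267.34929907] 2568 60 [ 0.44834409 -0.01216313  0.07      ] 190.36946927758947 holes [np.float64(129.16), np.float64(250.74)] [0.1197, 0.1176]
pics/w4.png knob [306.53971963 267.34929907] 2568 60 [ 0.44539409 -0.01262731  0.0645    ] 190.33411626246354 holes [np.float64(129.16), np.float64(250.74)] [0.1197, 0.1176]
[-0.1  1.2  0.5]
[-0.4  0.6 -0.2]
[0.1 1.3 0.8]
```

The knob looks larger than in w2 (60 px against 58), which puts its top at about 72 mm, so it is fully up. It stands at about 190° against the hole at about 189.5–190°. I'll open, retreat and verify.

Run:
```python
from a import *
fingers.gripper_to(.8); p=robot.current_tool_pos(); 
q,o=pose(62,.066); robot.line_to(q,velocity=.03)
q[2]=.2; robot.line_to(q,o)
robot.pause(.2); p,r=robot.current_tool_pos(),robot.current_eef_rot(); save("wrist","w5")
save("scene","scene5"); s=cv2.imread("pics/scene5.png")
robot.move_to([.172,-.45,.25],[180,0,18]); save("top","top5"); save("scene","scene6")
obs=[]
for c,n in(("top","top5"),("scene","scene6")):
    im=cv2.imread(f"pics/{n}.png").astype(int); b,g,rr=im[...,0],im[...,1],im[...,2]
    m=((rr>110)&(g<90)&(b<90)&(rr-g>70)&(rr-b>60)).astype(np.uint8); m[:,:265]=0; m[:,385:]=0; m[:150]=0; m[290:]=0
    N,L,S,C=cv2.connectedComponentsWithStats(m); i=1+np.argmax(S[1:,4]); obs.append((c,C[i])); print(c,C[i],S[i],at_z(c,C[i],.067))
from scipy.optimize import least_squares
f=least_squares(lambda x:np.concatenate([proj(c,x)-u for c,u in obs]),[.45,0,.067]); print("tri",f.x,f.fun,np.degrees(np.arctan2(f.x[1]-PIV[1],f.x[0]-PIV[0]))%360-PHI0)
print(robot.current_time_s(),robot.current_contact_force())
A=cv2.resize(cv2.imread("pics/top5.png")[140:270,260:390],(390,390),interpolation=cv2.INTER_CUBIC)
B=cv2.resize(cv2.imread("pics/scene6.png")[165:315,245:395],(390,390),interpolation=cv2.INTER_CUBIC); cv2.imwrite("pics/end.png",np.hstack([A,B]))
```

```text
top [330.79 253.9 ] [326 249  11  11 100] [ 0.44837381 -0.01406651  0.067     ]
scene [362.9453125 244.3359375] [356 239  15  12 128] [ 0.45014132 -0.01372615  0.067     ]
tri [ 0.44892756 -0.01339484  0.06837565] [-0.25562134 -0.25552292  0.28813466  0.04936008] 62.17212765128042
18.7167 [ 0.62128088 -0.44909695  0.04265787]
```

View pics/end.png

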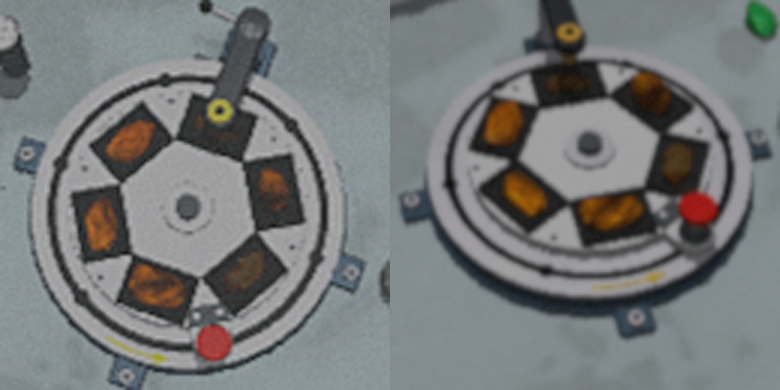

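The end view shows the knob at (214,342) in the top crop. It triangulates to z = 0.068, the same height as at the start, so the plunger is fully up one station on. All six blanks are in their nests. I'll hand it in.

```bash
python3 -c "
from h import *
print(workorder.close_job())"
```

```text
the job is handed in; nothing more can be done
None
```

I moved the jig on by one station and handed the job in: the camera images show the plunger fully up at the next hole and all six blanks in their nests; the hand-in returned no verdict, and I did not measure the torch, file and cone again.

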